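Open the safety-capped leather cleaner in the shoe-care chest

ROBOT

A 6-joint arm with a two-finger parallel gripper is mounted at the origin on the work surface. World frame = base frame: x ahead of the robot, y to its left, z up, the work surface at z = 0. Lengths are in m, angles in rad, forces in N, time in s.
With the tool pointing down it reaches from about 0.325 to 0.9 m from the base axis. Payload 3.5 kg.
Tool frame: the origin (TCP) lies at the very end of the fingers, on their centre line; the grasp point (between the pads) lies 19 mm behind it; z points along the fingers, y is the line along which they close (so a half turn about z gives the same grasp; the last joint's range is limited). The gripper opens to 85 mm and grips with 20 to 120 N. Pads are 22 mm wide; open, the fingers measure 114 mm over their backs; the gripper's body (76 mm by 85 mm) begins 54 mm behind the grasp point. The pads swing forward as they close: fully open they stand 13 mm farther back than shut.
Start: joints at [-1.442, 0.276, -0.026, 1.268, 0, 1.467], TCP at [0.144, -0.608, 0.231] pointing down, gripper open.
Joint ranges: [-3.12, 3.12], [-0.85, 1.88], [-1.08, 1.24], [-1.95, 2.15], [-1.57, 1.53], [-3.14, 3.14]. Speed limits (rad/s): [2.57, 2.57, 3.14, 3.14, 3.14, 3.14].

INTERFACE

Orientations are given as [roll, pitch, yaw] about the fixed x, y, z axes, in that order (R = Rz(yaw) Ry(pitch) Rx(roll)).
In Python, from bench import status, vision, job, spot_in gives the robot as it stands.
- The arm moves only by the tool step_arm, never from a script. Its argument "rows" is text: rows parted by semicolons, each of 4 numbers parted by spaces: the shift along the tool's x, y, z in m, then the turn about the tool's z in degrees. In form: dx dy dz twist; .... A call has 1 to 20 rows; each row is the pose to reach, as a shift and turn from the pose commanded when the call began, along the tool's axes at that moment; what a row does not reach only later rows make up. A row lasts 1/12 s, in which the tool goes at most 41.7 mm and 7.16 degrees, less where a joint would pass 70% of its speed; a pose out of reach is approached as far as the arm can. A call with a gripper value outside its range is refused whole. "grip" is the closure in counts, from 0 (fully open) to 255 (shut), set as the call begins (left out, the last holds). The fingers move at their own pace and stop on an object; the grip force is fixed at half the most. Time passes only in rows, so rows that repeat a pose let the fingers close. It gives the time, the measured TCP pose, the force, the opening and the grip force at its end, in the units of the state.
- status.observe(): the state, without advancing time (a new reading comes with each control period).
- vision.get_image(name): name is "scene" or "top" or "wrist"; returns a dict with "image" (420x560x3 uint8, red, green, blue), "fov_y" (degrees; the focal length in pixels is half the picture's height over the tangent of half this angle, whatever the lens; pixels are square), "cx", "cy" (the principal point, pixels), "eye" and "orientation" of the camera in the world; the wrist camera has in their place "tool_from_camera" (4x4, takes a point from camera to tool coordinates, whose origin is the TCP and whose axes are the flange's). Camera axes: x right, y down, z forward; pixel columns grow to the right and rows downward; lengths in m; the calibration is good to about 2 mm. A picture is of the moment at which its call begins: read the wrist's pose just before it. There is no depth.
- job.close_job(): hands the job in; it is judged then, once.
Trained networks look in a picture, given as the dict that the camera call returned (one of the last four; its "shot" number tells which), for a name from the list of things; names that differ only in an ending like _2 or _b are one class to them, and where a whole thing is asked for, a point or a joint stands for the part that bears it (a point fixed in the world has none). Each returns a list of dicts, best first, with "score" (0 to 1); they miss things now and then, are a little off and sometimes report something else, mostly with a low value. They report only what shows in the picture. A call takes as long as a camera call.
- spot_in(picture, label): "location" ([x, y, z] in m, in world coordinates, good to about 4 mm: the middle of the surface that is visible of it).
The state is a dict: "t": time; "joints": joint angles; "qvel": joint speeds; "effort": joint torques, N m; "ee_pos": TCP position; "eef_rot": TCP orientation; "contact_force": force on the tool from outside, world axes, zero at the start; "torque": the same for the moment, N m; "opening": finger opening in m; "grasp_force": force on a finger pad.
Only numpy, scipy, OpenCV 4.12 (cv2) and the standard library are available. Lean on these libraries where they do the work, as an engineer would, in place of code of your own. Each camera call takes 0.05 s, during which the arm holds its last target. There are 200 camera calls.

TASK

Raise the stiff lid of the shoe-care chest by its bar to about 75 degrees from closed and let go, so that it stays leaning a little towards you; never swing it past upright, because a glass bottle stands close behind. Then take the safety cap off the leather-cleaner bottle inside: press the cap down, keep it down while twisting it counter-clockwise (seen from above) about a quarter turn, and lift it off. Finish while still holding the cap in the gripper, level and still, straight above the open bottle and about 5 cm clear of its mouth, with the lid left where you set it and the things standing around the chest undisturbed.

Things in the scene. Friction and masses are not known exactly. Their poses are not given: they have to be found in the camera images.
- chest: Open-topped wooden shoe-care chest fixed to the counter, 200 (x) by 260 (y) by 100 mm high, walls and floor 8 mm. Origin: centre of its underside, on the counter; x points away from the robot towards the hinge side, z up. Behind the bottle it holds fixed polish tins and a divider, up to 58 mm above the counter. Its lid is a shell 200 by 260 by 34 mm deep, mirror inside.
- lid (a joint): Angle in rad of the chest's lid: 0 closed (level), growing as the front edge swings up and back, 1.57 upright, limit 2.2. Stiff friction hinge: it stays where it is left; raising it takes about 5 N at the bar. It starts shut or slightly ajar.
- lid_hinge (a point): Fixed point on the hinge line (along the chest's y), at the middle of the chest's far rim, 100 mm above the counter, 100 mm in +x from the chest's centre. Axes as the chest.
- lid_bar (a point): Middle of the brass bar on the lid's front edge: round, 12 mm thick, 110 mm long, parallel to the hinge, axis 40 mm out from the lid's front face (34 mm free gap). Lid closed: 240 mm in front of the hinge line, 12 mm above it, 112 mm above the counter; it swings with the lid about the hinge. Can be pinched from above across its thickness and turns between the fingers.
- bottle: Amber bottle, body 60 mm square, held fast in a black socket 72 mm square fixed to the chest floor: cannot turn or lift. Origin: centre of its underside, 8 mm above the counter, 135 mm in front of the hinge line; z up. Body up to 63 mm, shoulder ring (44 mm across) to 68 mm, grey neck (29 mm, two ears to 42 mm across) to 102 mm. Red dot at its +x side: locked; green dot at +y: free.
- mouth (a point): Centre of the bottle's mouth (top of the neck), 102 mm above the bottle's origin, 110 mm above the counter. A white spring disc stands 7 mm out of it and carries the cap.
- cap: White ribbed round safety cap, 56 mm across, 34 mm high, about 30 g, red pointer on top along its +x. Origin: centre of its lower edge; z up. Seated and locked its top is 122 mm above the counter and its x lies along the bottle's x (about 4 degrees of play). 12 mm are free between its lower edge and the shoulder ring below before pressing.
- fragrance: Clear glass fragrance bottle with black stopper, 52 mm across, 96 mm high, loose, standing close behind the chest. Origin: centre of its underside. Leave it alone.
- polish_tin: Flat round shoe-polish tin with red lid, 73 mm across, 28 mm high, loose on the counter at one side of the chest. Origin: centre of its underside. Leave it alone.
- shoe_brush: Wooden shoe brush lying bristles down, 170 by 55 by 42 mm, loose on the counter at the other side of the chest. Origin: centre of its underside, x along it. Leave it alone.
- seat (a point): Where the cap's origin sits when locked: on the bottle's axis, 80 mm above the bottle's origin. Two lugs in the cap sit in notches under the neck's ears. Press straight down 5 to 7 mm (spring: 5 N at first, 11 N at 7 mm, bottoming just after), keep down while turning counter-clockwise from above past 45 degrees (best 60 to 100, solid stop at about 130), then lift. Clockwise is blocked.

How it is judged:
On the way, in this order (a step that is already met when the one before it is completed fails the run):
1. the lid stands by itself at 65 to 85 degrees, let go (value of joint lid between 1.13 and 1.49 rad and contact force between each of the arm, the fingers and chest below 0.2 N), for 0.3 s.
2. the cap, still locked, is pressed down by at least 4 mm (z of cap in the frame of bottle below 0.076 m and angle between the x axis of cap and the x axis of bottle, either way round below 0.4 rad), for 0.05 s.
3. the cap, still held down, is twisted under and past its catch (z of cap in the frame of bottle below 0.0775 m and horizontal distance between cap and mouth below 0.006 m and angle between the x axis of cap and the x axis of bottle, either way round above 0.6 rad), for 0.02 s.
At the end, for the whole second after the job is handed in: Cap held by the fingers, still, level within 15 degrees, lower edge 25-90 mm above the mouth, within 25 mm of its axis, touching neither bottle nor chest; lid standing alone at 65-85 degrees; fragrance, tin and brush moved under 20 mm (z of cap in the frame of mouth between 0.025 and 0.09 m and horizontal distance between cap and mouth below 0.025 m and angle between cap's own z axis and vertical below 0.26 rad and linear speed of cap below 0.02 m/s and contact force between the fingers and cap above 2 N and contact force between cap and bottle below 0.1 N and contact force between cap and chest below 0.1 N and value of joint lid between 1.13 and 1.49 rad and contact force between the arm and chest below 0.2 N and distance of each of fragrance, polish_tin, shoe_brush from where it was at the start of the episode below 0.02 m); the arm keeps its last pose, push and grip.
It fails at once if the lid is swung past upright (value of joint lid above 1.62 rad).
It fails at once if a bystander is shoved or knocked over (distance of any of fragrance, polish_tin, shoe_brush from where it was at the start of the episode above 0.03 m or angle between fragrance's own z axis and vertical above 0.4 rad).
It also fails if it takes over 58 s, if anything falls off the work surface, if the arm or the gripper's body presses on something with over 40 N, if the wrist force passes 120 N, or if a joint passes its speed limit or range.

## Working session

There is one attempt and no reset: what is moved stays moved. The work goes in short steps, Python scripts to look and compute and a tool call to move; the robot and the scene stay as the last step left them, time stands still between calls to the robot, and variables do not carry over. Pictures are saved under pics/ and viewed, at most 10 in all, crops included, and the job is handed in when it is done.

Besides the shell and the picture viewer there is one more tool, called after "Emit:" as name(argument=value, ...) on one line, values as JSON. step_arm: Moves the arm, as the interface text tells. Its arguments: {"type":"object","properties":{"rows":{"type":"string"},"grip":{"type":"number"}},"required":["rows"]}

```bash
mkdir -p pics; ls; cat > h.py <<'E'
import numpy as np,cv2
from scipy.spatial.transform import Rotation as R
from bench import status, vision, job, spot_in
def save(p,n): cv2.imwrite(f'pics/{n}.png',cv2.cvtColor(p['image'],cv2.COLOR_RGB2BGR))
E
python3 - <<'E'
from h import *
s=status.observe(); print({k:np.round(v,3).tolist() for k,v in s.items()})
for n in ['scene','top']:
    p=vision.get_image(n); save(p,n+'0'); print(n,p['fov_y'],p['cx'],p['cy'],p['eye'],p['orientation'])
    for l in ['chest','lid','lid_bar','bottle','cap','fragrance','polish_tin','shoe_brush']:
        print(l,[(np.round(d['location'],3).tolist(),round(d['score'],2)) for d in spot_in(p,l)[:2]])
cv2.imwrite('pics/both0.png',cv2.resize(np.vstack([cv2.imread('pics/scene0.png'),cv2.imread('pics/top0.png')]),None,fx=.7,fy=.7))
E
```

```text
pics
{'t': 0.0, 'joints': [-1.442, 0.277, -0.028, 1.268, -0.0, 1.467], 'qvel': [-0.001, 0.0, 0.001, -0.001, 0.001, 0.0], 'effort': [0.0, -44.551, 29.52, 0.017, -0.0, -0.0], 'ee_pos': [0.143, -0.608, 0.23], 'eef_rot': [-3.139, -0.0, 0.232], 'contact_force': [0.152, 0.339, -0.245], 'torque': [0.007, 0.04, 0.063], 'grasp_force': 0.0, 'opening': 0.085}
scene 54.89338032326359 278.97480170720684 212.1096153659881 [1.09506385 0.42247921 0.76471567] [-2.40203707 -0.01185505  2.28414131]
chest [([0.623, -0.082, 0.14], 0.84)]
lid [([0.608, -0.102, 0.153], 0.74)]
lid_bar [([0.605, -0.103, 0.152], 0.68), ([0.553, -0.062, 0.029], 0.45)]
bottle [([0.548, -0.062, 0.028], 0.59)]
cap [([0.551, -0.06, 0.028], 0.47)]
fragrance []
polish_tin []
shoe_brush [([0.665, 0.09, 0.044], 0.59)]
top 45.50262573681503 285.4970531923467 216.77014516582145 [0.4517394  0.0686816  1.09909648] [-2.97434185 -0.00614398 -1.58382828]
chest [([0.575, -0.124, 0.157], 0.65)]
lid [([0.586, -0.125, 0.156], 0.59)]
lid_bar [([0.587, -0.131, 0.156], 0.55)]
bottle []
cap []
fragrance [([0.741, -0.137, 0.07], 0.77)]
polish_tin [([0.598, -0.352, 0.031], 0.91)]
shoe_brush [([0.653, 0.084, 0.042], 0.68)]
```

View pics/top0.png

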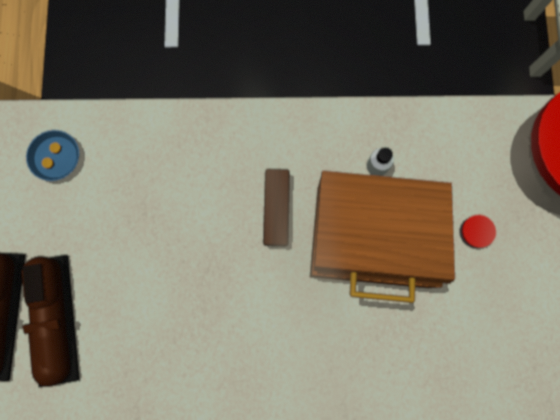

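View pics/scene0.png

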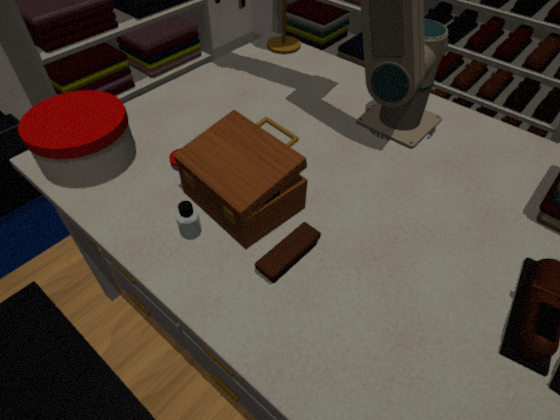

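The top view shows the chest at px (313-453, 172-285), the bar from about (351,296) to (414,300), the fragrance at (382,160), the tin at (479,231) and the brush at (277,207). The scene view shows the lid ajar. I'll zoom both for corners.

```bash
python3 - <<'E'
import cv2,numpy as np
a=cv2.imread('pics/top0.png')[160:310,300:500]; b=cv2.imread('pics/scene0.png')[100:250,150:350]
a=cv2.resize(a,None,fx=4,fy=4,interpolation=cv2.INTER_CUBIC)
b=cv2.resize(b,None,fx=4,fy=4,interpolation=cv2.INTER_CUBIC)
b=cv2.convertScaleAbs(b,alpha=1.6)
cv2.imwrite('pics/ca.png',a); cv2.imwrite('pics/cb.png',b)
E
```

```text
(no output)
```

View pics/ca.png

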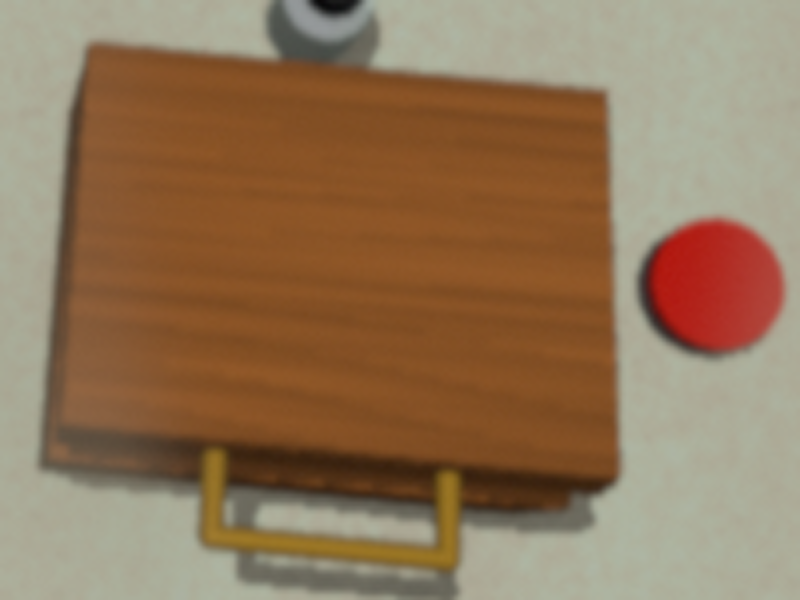

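View pics/cb.png

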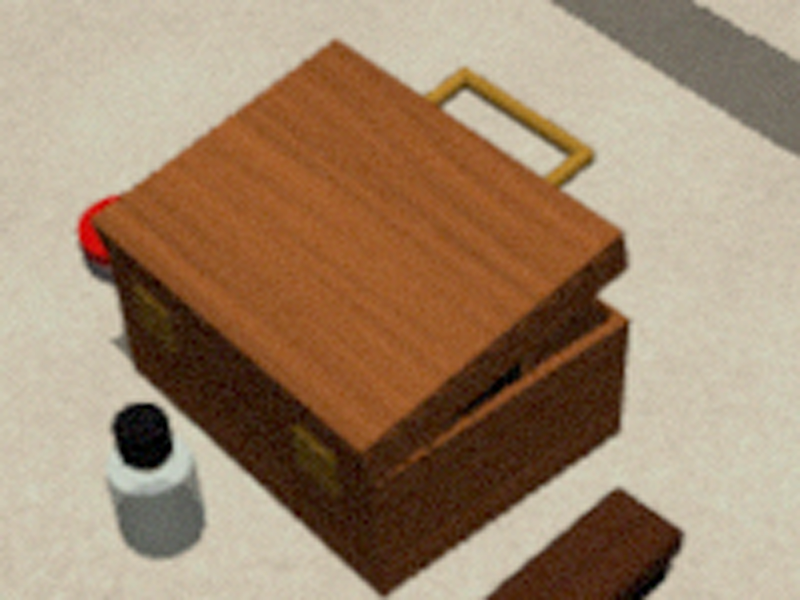

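Top crop: lid corners at (92,43), (605,92), (618,478), (62,430), bar ends at (211,538) and (450,560). Scene crop: lid corners at (98,222), (365,447), (336,40), (624,232), bar ends at (464,75) and (586,155), base corner at (383,593). I'll fit the chest pose and the lid angle from these.

```bash
cat >> h.py <<'E'
def proj(P,eye,ori,f,cx,cy):
    c=(np.asarray(P)-eye)@R.from_euler('xyz',ori).as_matrix()
    return np.c_[f*c[:,0]/c[:,2]+cx,f*c[:,1]/c[:,2]+cy]
E
python3 - <<'E'
from h import *
from scipy.optimize import least_squares
cams={'t':(45.50262573681503,285.497,216.770,[0.4517394,0.0686816,1.09909648],[-2.97434185,-0.00614398,-1.58382828],300,160),
's':(54.89338032326359,278.975,212.110,[1.09506385,0.42247921,0.76471567],[-2.40203707,-0.01185505,2.28414131],150,100)}
L=lambda u,y,w:('L',u,y,w); C=lambda x,y,z:('C',x,y,z)
obs=[('t',L(0,.13,.034),92,43),('t',L(0,-.13,.034),605,92),('t',L(.2,-.13,.034),618,478),('t',L(.2,.13,.034),62,430),
('t',L(.24,.049,.012),211,538),('t',L(.24,-.049,.012),450,560),('t',C(-.1,.13,.1),42,467),
('s',L(0,-.13,.034),98,222),('s',L(0,.13,.034),365,447),('s',L(.2,-.13,.034),336,40),('s',L(.2,.13,.034),624,232),
('s',L(.24,-.049,.012),464,75),('s',L(.24,.049,.012),586,155),('s',C(.1,.13,0),383,593),('s',C(-.1,.13,0),618,432),('s',C(-.1,.13,.1),628,320),('s',C(.1,-.13,0),135,365)]
def pt(o,v):
    k,a,y,w=o; x0,y0,yaw,q=v
    if k=='L': a,w=.1-(a*np.cos(q)-w*np.sin(q)),.1+a*np.sin(q)+w*np.cos(q)
    c,s=np.cos(yaw),np.sin(yaw); return [x0+c*a-s*y,y0+s*a+c*y,w]
def res(v):
    r=[]
    for cam,o,px,py in obs:
        fv,cx,cy,e,a,ox,oy=cams[cam]; f=210/np.tan(np.radians(fv/2))
        p=proj([pt(o,v)],e,a,f,cx,cy)[0]; r+=[p[0]-(px+.5)/4+.5-ox,p[1]-(py+.5)/4+.5-oy]
    return np.array(r)
s=least_squares(res,[.58,-.12,-.05,.2],loss='soft_l1'); v=s.x; print(v); print(res(v).reshape(-1,2).round(1).tolist())
for n,o in dict(hinge=C(.1,0,.1),bar=L(.24,0,.012),bottle=C(-.035,0,.122)).items(): print(n,np.round(pt(o,v),4))
E
```

```text
[ 0.58879279 -0.12877881 -0.10474825  0.19843143]
[[-1.9, -0.5], [0.5, -0.9], [0.5, 0.9], [-1.3, -0.2], [2.6, 0.8], [-4.5, 0.2], [1.0, -1.6], [-2.3, -1.6], [-0.8, 0.5], [0.3, -0.9], [0.5, -0.6], [1.9, 1.9], [-1.7, -0.7], [0.3, 0.7], [0.8, -0.8], [0.7, -1.2], [-0.3, 0.5]]
hinge [ 0.6882 -0.1392  0.1   ]
bar [ 0.4566 -0.1149  0.1591]
bottle [ 0.554  -0.1251  0.122 ]
```

Emit:
step_arm(rows="0.028 -0.027 -0.01 -5; 0.056 -0.054 -0.02 -10; 0.084 -0.082 -0.03 -15; 0.112 -0.109 -0.04 -20; 0.14 -0.136 -0.05 -25; 0.168 -0.163 -0.06 -30; 0.196 -0.19 -0.07 -35; 0.224 -0.218 -0.07 -40; 0.252 -0.245 -0.07 -45; 0.28 -0.272 -0.07 -50; 0.308 -0.3 -0.07 -55; 0.336 -0.327 -0.07 -60; 0.364 -0.354 -0.07 -65; 0.392 -0.381 -0.07 -70; 0.418 -0.408 -0.07 -70.7; 0.418 -0.408 -0.07 -70.7; 0.418 -0.408 -0.07 -70.7; 0.418 -0.408 -0.07 -70.7", grip=165)

```text
t: 2.4
ee_pos: [0.4566, -0.115, 0.3013]
eef_rot: [-3.141, 0.0, 1.467]
contact_force: [0.5, 0.6, 0.2]
opening: 0.0303
grasp_force: 0.0
```

```bash
cat >> h.py <<'E'
def wcam(p,s):
    T=np.eye(4);T[:3,:3]=R.from_euler('xyz',s['eef_rot']).as_matrix();T[:3,3]=s['ee_pos']
    M=T@np.array(p['tool_from_camera']); return M,210/np.tan(np.radians(p['fov_y']/2))
def wproj(P,p,s):
    M,f=wcam(p,s); c=(np.asarray(P)-M[:3,3])@M[:3,:3]
    return np.c_[f*c[:,0]/c[:,2]+p['cx'],f*c[:,1]/c[:,2]+p['cy']]
def wray(px,z,p,s):
    M,f=wcam(p,s); d=M[:3,:3]@[(px[0]-p['cx'])/f,(px[1]-p['cy'])/f,1]
    return M[:3,3]+d*(z-M[2,3])/d[2]
E
python3 - <<'E'
from h import *
import pickle
s=status.observe();p=vision.get_image('wrist');pickle.dump((p,s),open('w1.pkl','wb'));save(p,'w1')
print(s['joints'],s['ee_pos'],s['eef_rot'],s['opening'],s['contact_force'])
print(np.array(p['tool_from_camera']).round(3).tolist())
for y in(-.055,0,.055):
    c,sn=np.cos(-.105),np.sin(-.105);P=[.4566-sn*y,-.1149+c*y,.159];print(P,wproj([P],p,s))
print(spot_in(p,'lid_bar')[:2])
E
```

```text
[-3.83923950e-01 -3.04741652e-02 -2.29866208e-01  1.37154652e+00
 -5.25841715e-04  1.29112205e+00] [ 0.45657141 -0.11504209  0.30130025] [-3.14131079e+00  4.66148218e-04  1.46654676e+00] 0.03029970787775981 [0.47827458 0.58184164 0.17839928]
[[0.0, -0.958, -0.288, 0.075], [1.0, 0.0, -0.0, 0.001], [0.0, -0.288, 0.958, -0.142], [0.0, 0.0, 0.0, 1.0]]
[np.float64(0.45083560571441145), np.float64(-0.16959709095116737), 0.159] [[276.82959105 255.90218517]]
[np.float64(0.4566), np.float64(-0.1149), 0.159] [[276.84081173 199.76164885]]
[np.float64(0.46236439428558856), np.float64(-0.060202909048832645), 0.159] [[276.85331304 137.21375095]]
[{'location': [0.5851, -0.0963, 0.1562], 'score': 0.78}]
```

View pics/w1.png

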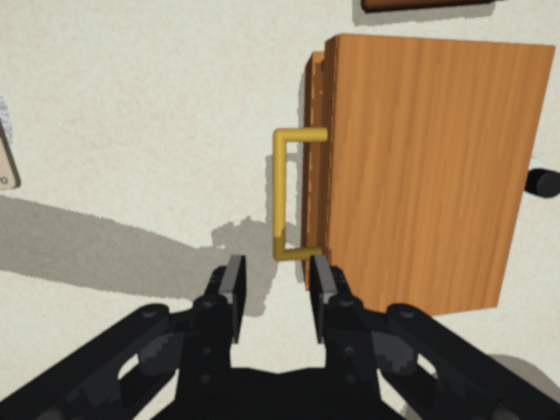

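The bar shows at column 279, rows 128–258, against a predicted column 277 and rows 137–256, so it agrees to 1–3 mm. I'll descend straight and pinch.

Emit:
step_arm(rows="0.002 0 0.025 0; 0.002 0 0.05 0; 0.002 0 0.075 0; 0.002 0 0.1 0; 0.002 0 0.12 0; 0.002 0 0.135 0; 0.002 0 0.145 0; 0.002 0 0.154 0; 0.002 0 0.162 0; 0.002 0 0.162 0; 0.002 0 0.162 0")

```text
t: 3.42
ee_pos: [0.457, -0.1135, 0.1395]
eef_rot: [3.141, 0.0, 1.465]
contact_force: [-0.2, 0.5, -0.3]
opening: 0.0301
grasp_force: 0.0
```

Emit:
step_arm(rows="0 0 0 0; 0 0 0 0; 0 0 0 0; 0 0 0 0; 0 0 0 0; 0 0 0 0; 0 0 0 0; 0 0 0 0", grip=255)

```text
t: 4.08
ee_pos: [0.4578, -0.1135, 0.1398]
eef_rot: [3.14, 0.001, 1.466]
contact_force: [2.6, -1.0, 0.9]
opening: 0.0103
grasp_force: 58.5
```

```bash
python3 - <<'E'
import numpy as np
r=.2403;o=np.arctan2(.012,.24)
# start angle from fit; angles to 77 deg
q0=.198
for n,(a,b) in enumerate([(q0,.77),(.77,1.344)]):
    print('; '.join(f'0 {r*(np.cos(a+o)-np.cos(q+o)):.3f} {-r*(np.sin(q+o)-np.sin(a+o)):.3f} 0' for q in np.linspace(a,b,17)[1:]))
E
```

```text
0 0.002 -0.008 0; 0 0.005 -0.016 0; 0 0.008 -0.025 0; 0 0.011 -0.033 0; 0 0.014 -0.040 0; 0 0.018 -0.048 0; 0 0.022 -0.056 0; 0 0.026 -0.063 0; 0 0.031 -0.071 0; 0 0.035 -0.078 0; 0 0.040 -0.085 0; 0 0.046 -0.092 0; 0 0.051 -0.098 0; 0 0.057 -0.105 0; 0 0.063 -0.111 0; 0 0.069 -0.117 0
0 0.006 -0.006 0; 0 0.013 -0.011 0; 0 0.020 -0.017 0; 0 0.027 -0.022 0; 0 0.034 -0.026 0; 0 0.041 -0.031 0; 0 0.049 -0.035 0; 0 0.056 -0.039 0; 0 0.064 -0.043 0; 0 0.072 -0.046 0; 0 0.080 -0.050 0; 0 0.088 -0.052 0; 0 0.097 -0.055 0; 0 0.105 -0.057 0; 0 0.113 -0.059 0; 0 0.122 -0.061 0
```

Emit:
step_arm(rows="0 0.002 -0.008 0; 0 0.005 -0.016 0; 0 0.008 -0.025 0; 0 0.011 -0.033 0; 0 0.011 -0.033 0")

```text
t: 4.5
ee_pos: [0.4688, -0.1147, 0.1726]
eef_rot: [3.14, 0.0, 1.466]
contact_force: [4.3, -1.9, -0.8]
opening: 0.01
grasp_force: 59.3
```

```bash
python3 - <<'E'
from h import *
s=status.observe();p=vision.get_image('scene')
im=cv2.cvtColor(p['image'],cv2.COLOR_RGB2BGR)[60:240,130:370]
a=cv2.resize(im,None,fx=1.6,fy=1.6)
w=vision.get_image('wrist');b=cv2.resize(cv2.cvtColor(w['image'],cv2.COLOR_RGB2BGR)[140:420,100:460],(370,288))
cv2.imwrite('pics/c2.png',np.hstack([a,b]))
E
```

```text
(no output)
```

View pics/c2.png

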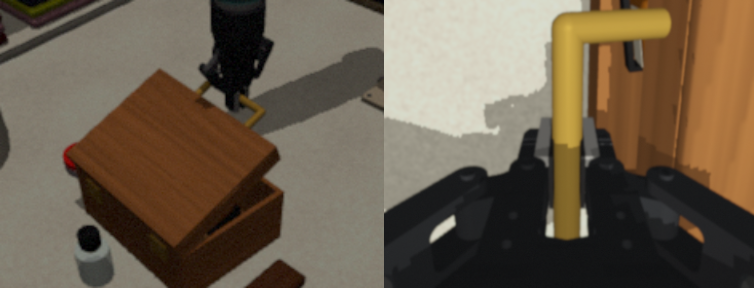

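The lid is rising, the bar is between the pads, and the scene view agrees. I'll continue along the arc.

Emit:
step_arm(rows="0 0.003 -0.007 0; 0 0.007 -0.015 0; 0 0.011 -0.023 0; 0 0.015 -0.03 0; 0 0.02 -0.038 0; 0 0.024 -0.045 0; 0 0.029 -0.052 0; 0 0.035 -0.059 0; 0 0.04 -0.065 0; 0 0.046 -0.072 0; 0 0.052 -0.078 0; 0 0.058 -0.084 0; 0 0.058 -0.084 0")

```text
t: 5.68
ee_pos: [0.5258, -0.1208, 0.2564]
eef_rot: [-3.141, 0.001, 1.466]
contact_force: [2.8, -4.6, -6.4]
opening: 0.01
grasp_force: 59.0
```

Emit:
step_arm(rows="0 0.006 -0.006 0; 0 0.013 -0.011 0; 0 0.02 -0.017 0; 0 0.027 -0.022 0; 0 0.034 -0.026 0; 0 0.041 -0.031 0; 0 0.049 -0.035 0; 0 0.056 -0.039 0; 0 0.064 -0.043 0; 0 0.072 -0.046 0; 0 0.08 -0.05 0; 0 0.08 -0.05 0; 0 0.08 -0.05 0")

```text
t: 6.77
ee_pos: [0.6049, -0.1294, 0.3078]
eef_rot: [3.141, 0.002, 1.465]
contact_force: [-2.4, -4.8, 0.5]
opening: 0.01
grasp_force: 59.6
```

Emit:
step_arm(rows="0 0.008 -0.003 0; 0 0.016 -0.005 0; 0 0.024 -0.007 0; 0 0.031 -0.009 0; 0 0.037 -0.0105 0; 0 0.037 -0.0105 0; 0 0.037 -0.0105 0; 0 0.037 -0.0105 0")

```text
t: 7.43
ee_pos: [0.6416, -0.1333, 0.3191]
eef_rot: [3.14, 0.002, 1.465]
contact_force: [-1.7, -4.8, 2.1]
opening: 0.0097
grasp_force: 59.2
```

Emit:
step_arm(rows="0 0 0 0; 0 0 0 0; 0 0 0 0; 0 0 0 0; 0 0 0 0; 0 0 0 0", grip=165)

```text
t: 7.93
ee_pos: [0.6419, -0.1323, 0.3168]
eef_rot: [3.142, -0.001, 1.466]
contact_force: [-0.6, -0.7, -0.0]
opening: 0.0299
grasp_force: 0.0
```

Emit:
step_arm(rows="0 0 -0.01 0; 0 0 -0.025 0; 0 0 -0.045 0; 0 0 -0.065 0; 0 0 -0.08 0; 0 0 -0.08 0; 0 0 -0.08 0")

```text
t: 8.52
ee_pos: [0.6425, -0.1328, 0.3983]
eef_rot: [3.139, 0.0, 1.466]
contact_force: [0.4, 0.1, -0.9]
opening: 0.0302
grasp_force: 0.0
```

```bash
python3 - <<'E'
from h import *
import pickle
s=status.observe();p=vision.get_image('scene');pickle.dump(p,open('s3.pkl','wb'));save(p,'s3')
print(s['joints'])
t=vision.get_image('top');save(t,'t3')
for q in (p,t):
  for l in ['lid','lid_bar','cap','bottle']: print(l,[(np.round(d['location'],3).tolist(),round(d['score'],2)) for d in spot_in(q,l)[:2]])
a=p['image'][20:260,110:370];b=t['image'][150:390,280:540]
cv2.imwrite('pics/c3.png',cv2.cvtColor(cv2.resize(np.hstack([a,b]),None,fx=1.5,fy=1.5),cv2.COLOR_RGB2BGR))
E
```

```text
[-3.02382920e-01  3.01969411e-01  3.51452982e-01  1.61729601e+00
  1.58710491e-04  1.37344809e+00]
lid [([0.694, -0.107, 0.232], 0.81)]
lid_bar [([0.689, -0.105, 0.234], 0.83)]
cap [([0.565, -0.085, 0.124], 0.79), ([0.694, -0.105, 0.231], 0.74)]
bottle [([0.578, -0.072, 0.053], 0.67)]
lid [([0.666, -0.077, 0.299], 0.6)]
lid_bar [([0.665, -0.078, 0.297], 0.87)]
cap [([0.558, -0.09, 0.126], 0.97), ([0.751, -0.14, 0.1], 0.48)]
bottle [([0.541, -0.067, 0.039], 0.66)]
```

View pics/c3.png

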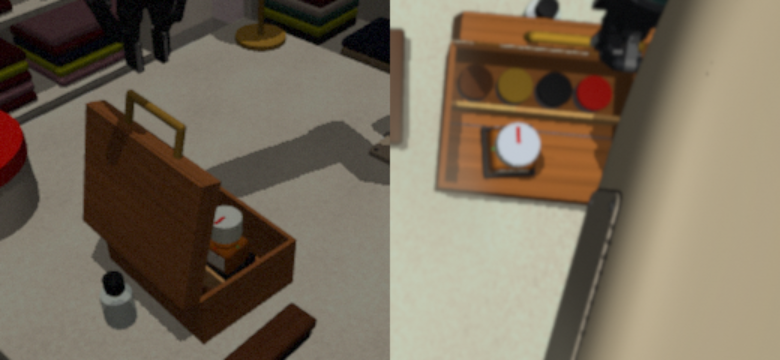

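The lid stands at about 75°. The cap shows at (366,246) in the top image with its red pointer towards +x, so it is locked. Next I'll move above the cap and take a closer wrist look.

Emit:
step_arm(rows="0.006 -0.015 0 0; 0.012 -0.03 0 3; 0.018 -0.045 0 6; 0.024 -0.06 0 9; 0.03 -0.078 0 12.4; 0.036 -0.092 0.015 12.4; 0.036 -0.092 0.04 12.4; 0.036 -0.092 0.065 12.4; 0.036 -0.092 0.09 12.4; 0.036 -0.092 0.115 12.4; 0.036 -0.092 0.138 12.4; 0.036 -0.092 0.138 12.4; 0.036 -0.092 0.138 12.4; 0.036 -0.092 0.138 12.4", grip=40)

```text
t: 10.18
ee_pos: [0.5549, -0.0875, 0.2603]
eef_rot: [3.14, -0.0, 1.249]
contact_force: [0.6, -0.6, 0.1]
opening: 0.0723
grasp_force: 0.0
```

```bash
python3 - <<'E'
from h import *
s=status.observe();p=vision.get_image('wrist');save(p,'w4')
print(s['ee_pos'],s['eef_rot'],s['opening'])
print('cap',[(np.round(d['location'],3).tolist(),round(d['score'],2)) for d in spot_in(p,'cap')[:2]])
pred=wproj([[.556,-.09,.122]],p,s)[0]
for px in [(0,0),(10,0),(0,10)]: print(pred+px,wray(pred+px,.122,p,s))
# white top face blob
hsv=cv2.cvtColor(p['image'],cv2.COLOR_RGB2HSV)
m=((hsv[...,1]<45)&(hsv[...,2]>150)).astype(np.uint8)
n,lab,st,c=cv2.connectedComponentsWithStats(m)
for i in range(1,n):
    if st[i,4]>300: print(st[i],c[i].round(1),wray(c[i],.122,p,s).round(4))
E
```

```text
[ 0.55488753 -0.0874646   0.26027519] [ 3.13967553e+00 -7.84429356e-05  1.24930963e+00] 0.07226295501602327
cap [([0.563, -0.088, 0.124], 0.97)]
[278.99228592 203.49204717] [ 0.556 -0.09   0.122]
[288.99228592 203.49204717] [ 0.56443979 -0.09281499  0.122     ]
[278.99228592 213.49204717] [ 0.55307005 -0.09883706  0.122     ]
[    0     0   492   381 82399] [153.6 147.4] [ 0.4709 -0.0098  0.122 ]
[ 251  173   65   63 2990] [282.  204.3] [ 0.5583 -0.0916  0.122 ]
[  86  382   51   38 1284] [114.4 404.3] [ 0.3147 -0.2484  0.122 ]
```

View pics/w4.png

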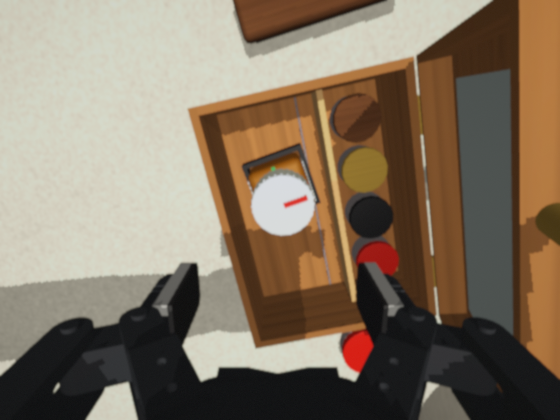

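The cap shows at (283,204), about 65 px wide or 58 mm, with the red pointer to the right, which puts its centre near (0.559, −0.092). That agrees with the chest model to 2 mm. Descending.

Emit:
step_arm(rows="-0.003 0.005 0.025 0; -0.003 0.005 0.05 0; -0.003 0.005 0.075 0; -0.003 0.005 0.1 0; -0.003 0.005 0.12 0; -0.003 0.005 0.135 0; -0.003 0.005 0.15 0; -0.003 0.005 0.163 0; -0.003 0.005 0.174 0; -0.003 0.005 0.174 0; -0.003 0.005 0.174 0")

```text
t: 11.2
ee_pos: [0.5584, -0.0918, 0.0853]
eef_rot: [3.141, -0.0, 1.249]
contact_force: [0.1, 0.1, 0.1]
opening: 0.0723
grasp_force: 0.0
```

Emit:
step_arm(rows="0 0 0 0; 0 0 0 0; 0 0 0 0; 0 0 0 0; 0 0 0 0; 0 0 0 0; 0 0 0 0; 0 0 0 0", grip=255)

```text
t: 11.87
ee_pos: [0.5591, -0.092, 0.0855]
eef_rot: [3.139, -0.0, 1.249]
contact_force: [1.7, -0.4, 5.6]
opening: 0.0552
grasp_force: 63.5
```

Emit:
step_arm(rows="0 0 0.002 0; 0 0 0.004 0; 0 0 0.006 0; 0 0 0.006 0; 0 0 0.006 0; 0 0 0.006 0")

```text
t: 12.37
ee_pos: [0.5592, -0.092, 0.0801]
eef_rot: [3.139, -0.0, 1.249]
contact_force: [-0.0, 0.9, 10.0]
opening: 0.0551
grasp_force: 64.1
```

Emit:
step_arm(rows="0 0 0.0007 0; 0 0 0.0007 -5; 0 0 0.0007 -10; 0 0 0.0007 -15; 0 0 0.0007 -20; 0 0 0.0007 -25")

```text
t: 12.87
ee_pos: [0.5587, -0.0917, 0.0795]
eef_rot: [3.14, 0.0, 1.69]
contact_force: [-1.2, 0.4, 11.4]
opening: 0.0554
grasp_force: 64.3
```

Emit:
step_arm(rows="0 0 0 -5; 0 0 0 -10; 0 0 0 -15; 0 0 0 -20; 0 0 0 -25; 0 0 0 -30; 0 0 0 -35; 0 0 0 -40; 0 0 0 -45; 0 0 0 -50; 0 0 0 -55; 0 0 0 -60; 0 0 0 -60; 0 0 0 -60")

```text
t: 14.03
ee_pos: [0.5568, -0.0921, 0.0795]
eef_rot: [-3.139, -0.001, 2.733]
contact_force: [-6.0, -0.0, 14.6]
opening: 0.055
grasp_force: 64.5
```

```bash
python3 - <<'E'
from h import *
s=status.observe();p=vision.get_image('wrist');t=vision.get_image('top');print(s['torque'],s['eef_rot'],s['contact_force'])
a=cv2.resize(p['image'],(373,280));b=cv2.resize(t['image'][196:296,296:429],(373,280))
cv2.imwrite('pics/c5.png',cv2.cvtColor(np.hstack([a,b]),cv2.COLOR_RGB2BGR))
E
```

```text
[-0.1680772   1.10926838  0.15618773] [-3.13929466e+00 -1.35656747e-03  2.73297143e+00] [-5.99089949 -0.03651699 14.5576356 ]
```

View pics/c5.png

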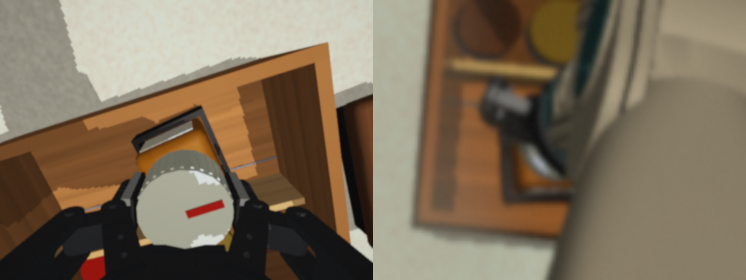

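In the wrist view the pointer keeps its angle relative to the gripper (about (190,213) to (223,205)), so the cap turned with it by 85°. Lifting.

Emit:
step_arm(rows="0 0 -0.004 0; 0 0 -0.008 0; 0 0 -0.013 0; 0 0 -0.018 0; 0 0 -0.025 0; 0 0 -0.033 0; 0 0 -0.042 0; 0 0 -0.052 0; 0 0 -0.062 0; 0 0 -0.071 0; 0 0 -0.078 0; 0 0 -0.078 0; 0 0 -0.078 0; 0 0 -0.078 0; 0 0 -0.078 0; 0 0 -0.078 0")

```text
t: 15.47
ee_pos: [0.5574, -0.0915, 0.1553]
eef_rot: [-3.141, -0.002, 2.733]
contact_force: [-0.1, -0.1, -1.2]
opening: 0.0551
grasp_force: 63.5
```

```bash
python3 - <<'E'
from h import *
s=status.observe();p=vision.get_image('wrist');t=vision.get_image('scene');print(s['torque'],s['qvel'])
for l in ['cap','bottle']: print(l,[(np.round(d['location'],3).tolist(),round(d['score'],2)) for d in spot_in(t,l)[:1]])
a=cv2.resize(p['image'],(373,280));b=cv2.resize(t['image'][60:240,130:370],(373,280))
cv2.imwrite('pics/c6.png',cv2.cvtColor(np.hstack([a,b]),cv2.COLOR_RGB2BGR))
E
```

```text
[-0.02050245 -0.02532693 -0.0326459 ] [-0.0013231  -0.00067735  0.0024621  -0.0011567  -0.00051666 -0.00015502]
cap [([0.568, -0.08, 0.067], 0.6)]
bottle [([0.578, -0.083, 0.071], 0.92)]
```

View pics/c6.png

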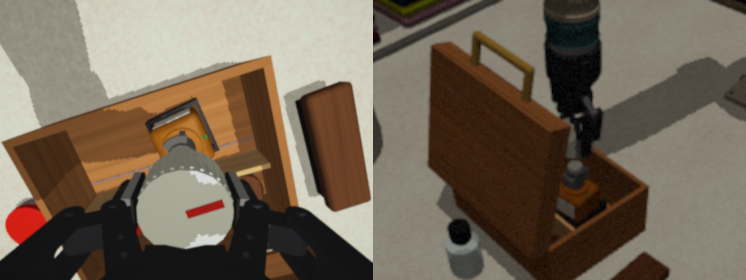

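The cap is off and held level above the open bottle, whose grey neck shows below it. The lid is standing and the bystanders are in place, so I'm handing in.

```bash
python3 -c "
from bench import job
print(job.close_job())"
```

```text
the job is handed in; nothing more can be done
None
```

I handed the job in at about 15.5 s of the 58 s allowed, without being told the verdict: the lid stands by itself at about 75°, the cap was pressed, twisted about 85° and lifted off, and it is held level and still about 5 cm above the open bottle's mouth, with nothing around the chest disturbed.

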